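Set out empty reagent bottles and funnel for filling

TASK

Get the filling tray ready: stand each of the three empty, uncapped amber bottles upright and right down in the tray's cup that fits its base, and only when all three are in, seat the funnel from the beaker upright in the mouth of the largest one. Leave the two capped, full bottles where they stand.

Things in the scene. Friction and masses are not known exactly. Their poses are not given: they have to be found in the camera images.
- bottle_large: The large of the three empty, uncapped amber glass bottles with a wide open neck and a blank paper label round the body, standing upright. Body 66 mm in diameter, 112 mm tall in all; straight neck 44 mm outside and 36 mm inside diameter from 82 mm above the base to the open mouth at 112 mm; sloping shoulder below the neck. Origin: centre of the underside; z up along the bottle.
- cup_large: The large of the three fixed round white plastic support cups on the steel tray; it takes the large bottle. Open at the top, 28 mm tall, floor 5 mm above the cup's underside, wall 4 mm, tapered inside: about 71 mm clear at the floor widening to about 82 mm at the mouth (90 mm outside at the rim). Origin: centre of its underside, 3 mm above the table; z up.
- bottle_medium: The medium of the three empty, uncapped amber glass bottles with a wide open neck and a blank paper label round the body, standing upright. Body 54 mm in diameter, 98 mm tall in all; straight neck 36 mm outside and 28 mm inside diameter from 76 mm above the base to the open mouth at 98 mm; sloping shoulder below the neck. Origin: centre of the underside; z up along the bottle.
- cup_medium: The medium of the three fixed round white plastic support cups on the steel tray; it takes the medium bottle. Open at the top, 28 mm tall, floor 5 mm above the cup's underside, wall 4 mm, tapered inside: about 59 mm clear at the floor widening to about 70 mm at the mouth (78 mm outside at the rim). Origin: centre of its underside, 3 mm above the table; z up.
- bottle_small: The small of the three empty, uncapped amber glass bottles with a wide open neck and a blank paper label round the body, standing upright. Body 42 mm in diameter, 84 mm tall in all; straight neck 31 mm outside and 23 mm inside diameter from 64 mm above the base to the open mouth at 84 mm; sloping shoulder below the neck. Origin: centre of the underside; z up along the bottle.
- cup_small: The small of the three fixed round white plastic support cups on the steel tray; it takes the small bottle. Open at the top, 28 mm tall, floor 5 mm above the cup's underside, wall 4 mm, tapered inside: about 47 mm clear at the floor widening to about 58 mm at the mouth (66 mm outside at the rim). Origin: centre of its underside, 3 mm above the table; z up.
- funnel: White plastic funnel, 58 mm tall, parked upright in the beaker, tip 30 mm above the table. Stem 20 mm in diameter at the tip, 26 mm at 18 mm up; then a cone widens to 58 mm at 46 mm; straight rim band of 58 mm outside diameter from there to the top; wall 2 mm. Origin: centre of the stem's tip, z up. Seated in the large bottle, its cone rests on the mouth, tip 85 mm above the bottle's underside.
- beaker: Clear glass beaker, 42 mm in diameter, 58 mm tall, loose (70 g), in which the funnel is parked at the start; only the funnel is wanted. Origin: centre of the underside.
- capped_large: Full amber bottle of the large size, closed with a black screw cap: 66 mm in diameter, 114 mm tall, cap 50 mm in diameter. Stays where it stands. Origin: centre of the underside.
- capped_small: Full amber bottle of the small size, closed with a black screw cap: 42 mm in diameter, 86 mm tall, cap 37 mm in diameter. Stays where it stands. Origin: centre of the underside.
There are look-alikes about, which are no part of the job. What is shaped like the bottle_small but purple is not meant. Leave any blue or yellow look-alike of the cup_large alone.

How it is judged:
By the outcome, as a careful person would: the job done as asked, in the order asked, and still so for the second after the job is handed in, with the robot touching nothing.
It also fails if it takes over 106 s, if anything falls off the work surface, if the arm or the gripper's body presses on something with over 40 N, if the wrist force passes 120 N, or if a joint passes its speed limit or range.

ROBOT

A 7-joint arm with a two-finger parallel gripper is mounted at the origin on the work surface. World frame = base frame: x ahead of the robot, y to its left, z up, the work surface at z = 0. Lengths are in mm, angles in rad, forces in N, time in s.
With the tool pointing down it reaches from about 400 to 925 mm from the base axis. Payload 5.6 kg.
Tool frame: the origin (TCP) lies midway between the tips of the shut fingers; the grasp point (between the pads) lies robot.pinch_z behind it (robot.pinch_z is the distance from the TCP to the grasp point, in mm); x points along the fingers, y is the direction in which the jaws open and shut, and the axes are right-handed (so a half turn about x gives the same grasp; the last joint's range is limited). The gripper opens to 85 mm and grips with 20 to 120 N. Pads are 22 mm wide; open, the fingers measure 114 mm over their backs; the gripper's body (76 mm by 85 mm) begins 54 mm behind the grasp point. The pads swing forward as they close: fully open they stand 13 mm farther back than shut.
Start: joints at [1.278, 0.468, -0.012, 1.603, 0.006, 1.071, -0.056], TCP at [160.644, -629.843, 231.29] pointing down, gripper open.
Joint ranges: [-2.53, 2.53], [-0.31, 2.02], [-1.57, 1.55], [0.28, 2.44], [-1.29, 4.43], [0.15, 1.84], [-2.92, 2.92]. Speed limits (rad/s): [2.57, 2.57, 3.14, 3.14, 3.14, 3.14, 3.14].

INTERFACE

Orientations are given as [roll, pitch, yaw] about the fixed x, y, z axes, in that order (R = Rz(yaw) Ry(pitch) Rx(roll)).
In Python, from rig import robot, vision, order gives the robot as it stands. The module is installed in compiled form; this text tells all that it offers.
- The arm moves only by the shell command python3 -m creep 'ROWS'. ROWS is JSON, a list that holds one entry, the list of rows, each a list of 7 numbers: the turn, a rotation vector about the tool's x, y, z in rad, then the shift along the tool's x, y, z in m, then the opening, from 0 (shut) to 1 (fully open). A call has 1 to 5 rows; each row is the pose to reach, as a shift and turn from the pose measured when the call began, along the tool's axes at that moment; what a row does not reach only later rows make up. A row lasts 1/8 s, in which the tool goes at most 62.5 mm and 10.7 degrees, less where a joint would pass 70% of its speed; a pose out of reach is approached as far as the arm can. A call with a gripper value outside its range is refused whole. The fingers move at their own pace and stop on an object; the grip force is fixed at half the most. Time passes only in rows, so rows that repeat a pose let the fingers close. It gives the time, the measured TCP pose, the force and the opening at its end, in the units of the state.
- robot.sense(): the state, without advancing time (a new reading comes with each control period).
- vision.snapshot(name): name is "scene" or "side" or "wrist"; returns a dict with "img" (400x640x3 uint8, blue, green, red), "depth" (400x640 float32, mm along the optical axis (not along the pixel's ray), 0 where there is no reading), "vfov" (degrees; the focal length in pixels is half the picture's height over the tangent of half this angle, whatever the lens; pixels are square), "cx", "cy" (the principal point, pixels), "k1" (the pictures are not rectified: a ray, as slopes to the right and down, at radius r is drawn at 1 + k1 r^2 times it, then the intrinsics apply), "cam_to_world" (4x4, takes a point from camera to world coordinates). Camera axes: x right, y down, z forward; pixel columns grow to the right and rows downward; lengths in mm; the calibration is good to about 2 mm. A picture is of the moment at which its call begins.
- order.sign_off(): hands the job in, once; it reports no verdict.
The state is a dict: "time_s": time; "joints": joint angles; "qd": joint speeds; "joint_torque": joint torques, N m; "tool_pos": TCP position; "ee_rot": TCP orientation; "contact_force": force on the tool from outside, world axes, zero at the start; "wrist_torque": the same for the moment, N m; "grip_width": opening from 0.0 (shut) to 1.0 (fully open).
Only numpy, scipy, OpenCV 4.12 (cv2) and the standard library are available. Lean on these libraries where they do the work, as an engineer would, in place of code of your own. Each camera call takes 0.05 s, during which the arm holds its last target.

## Working session

There is one attempt and no reset: what is moved stays moved. The work goes in short steps, Python scripts to look and compute and a shell command to move; the robot and the scene stay as the last step left them, time stands still between calls to the robot, and variables do not carry over. Pictures are saved under pics/ and viewed, and the job is handed in when it is done.

```bash
mkdir -p pics
cat > h.py <<'E'
import numpy as np, cv2
from rig import robot, vision, order
from scipy.spatial.transform import Rotation as R
def snap(n):
    return vision.snapshot(n)
def f(s): return 200/np.tan(np.radians(s['vfov'])/2)
def world(s,uv,depth=None):
    uv=np.atleast_2d(np.array(uv,float)); fl=f(s)
    K=np.array([[fl,0,s['cx']],[0,fl,s['cy']],[0,0,1]])
    p=cv2.undistortPoints(uv.reshape(-1,1,2),K,np.array([s['k1'],0,0,0,0.])).reshape(-1,2)
    return np.c_[p,np.ones(len(p))]
def plane(s,uv,z):
    d=world(s,uv)@np.array(s['cam_to_world'])[:3,:3].T; o=np.array(s['cam_to_world'])[:3,3]
    return o+d*((z-o[2])/d[:,2:3])
def cloud(s):
    h,w=s['depth'].shape; u,v=np.meshgrid(np.arange(w),np.arange(h))
    r=world(s,np.c_[u.ravel(),v.ravel()])*s['depth'].reshape(-1,1)
    c=np.array(s['cam_to_world']); return (r@c[:3,:3].T+c[:3,3]).reshape(h,w,3)
E
python3 - <<'E'
from h import *
print(robot.sense(), robot.pinch_z)
for n in ("scene","side","wrist"):
    s=snap(n); cv2.imwrite(f"pics/{n}0.png",s['img']); print(n,s['vfov'],s['cx'],s['cy'],s['k1'],np.round(s['cam_to_world'],3).tolist())
E
```

```text
{'time_s': 0.0, 'joints': array([ 1.27801125,  0.46840078, -0.01161389,  1.60364725,  0.00600275,
        1.07137381, -0.05629018]), 'qd': array([ 2.70881371e-03,  7.91874437e-04,  6.91517233e-05,  9.01686631e-04,
        1.44982011e-03,  7.24868075e-04, -1.49821823e-03]), 'joint_torque': array([ 4.25021344e-04, -5.32385802e+01,  2.14183959e-02, -2.51304406e+01,
        1.14474088e-02,  7.69968523e-03,  3.77553519e-06]), 'tool_pos': array([ 160.47691055, -629.29653557,  230.31322447]), 'ee_rot': array([-1.5026474,  1.5690017,  1.8886875]), 'contact_force': array([ 0.12533987, -0.11080302,  0.5469109 ]), 'wrist_torque': array([-0.02202989, -0.00650507,  0.03780703]), 'grip_width': 0.9992211382516837} 18.700000000000003
scene 53.684782516456714 327.6398474081876 193.282035274185 0.0033593107920208928 [[-0.781, 0.389, -0.488, 970.019], [0.625, 0.486, -0.611, 528.586], [-0.001, -0.782, -0.623, 655.475], [0.0, 0.0, 0.0, 1.0]]
side 43.09417862032328 311.5269239580938 194.60511524509204 -0.039451140907487976 [[-0.868, -0.328, 0.372, -54.435], [-0.495, 0.597, -0.631, 891.909], [-0.015, -0.732, -0.681, 1075.313], [0.0, 0.0, 0.0, 1.0]]
wrist 68.00904123687289 319.5266684635856 199.61077430367848 -0.0543074116398001 [[0.246, -0.92, -0.305, 238.141], [-0.969, -0.234, -0.076, -608.954], [-0.001, 0.314, -0.949, 373.367], [0.0, 0.0, 0.0, 1.0]]
```

View pics/scene0.png

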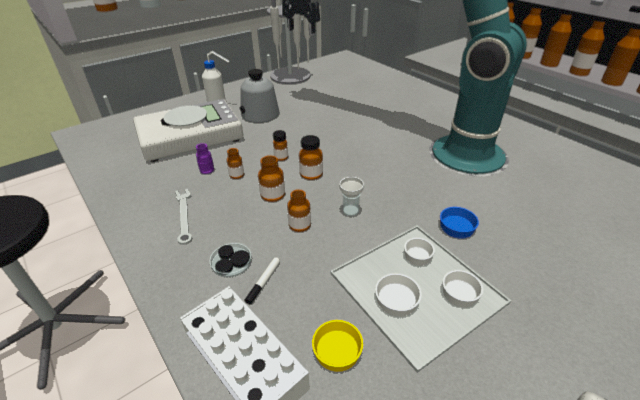

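View pics/side0.png

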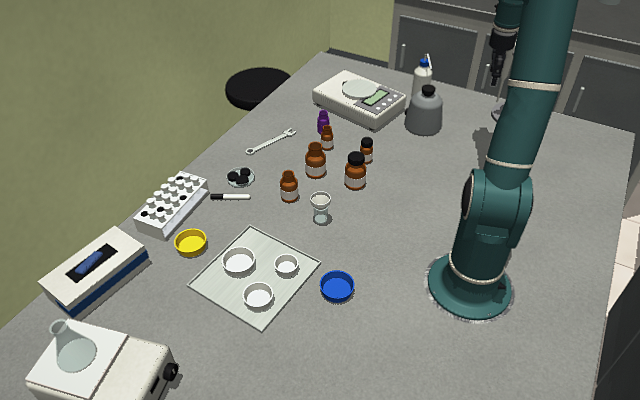

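View pics/wrist0.png

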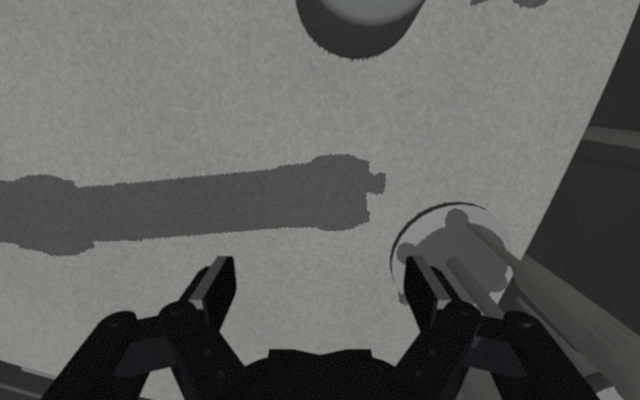

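The empty amber bottles in scene view are large (271,179), medium (299,211) and small (235,163). The capped ones are at (311,158) and (280,146), and the purple look-alike is at (204,159). The white cups on the tray are large (398,293), medium (462,288) and small (418,250). The funnel is in the beaker at (351,195). Next I'll measure them and confirm in a crop.

```bash
cat > meas.py <<'E'
from h import *
from scipy.optimize import least_squares
def fit(P,r):
    c=P[:,:2].mean(0)
    g=least_squares(lambda c:np.hypot(*(P[:,:2]-c).T)-r,c+0,loss='soft_l1',f_scale=1.5)
    return g.x,np.median(np.abs(g.fun))
E
python3 - <<'E'
from meas import *
S={n:snap(n) for n in("scene","side")}
C={n:cloud(S[n]) for n in S}
a=S['scene']['img'][110:250,180:380]; b=S['side']['img'][100:240,270:470]
cv2.imwrite('pics/crop1.png',np.vstack([cv2.resize(a,None,fx=2,fy=2,interpolation=3),cv2.resize(b,None,fx=2,fy=2,interpolation=3)]))
seed={'scene':{'L':(271,185),'M':(299,216),'S':(235,168),'cL':(311,166),'cS':(280,152),'F':(351,187),'CL':(398,293),'CM':(462,288),'CS':(418,250),'P':(204,163)},
'side':{'L':(316,163),'M':(289,188),'S':(327,140),'cL':(355,175),'cS':(366,153),'F':(320,200),'CL':(239,262),'CM':(259,296),'CS':(286,265),'P':(323,124)}}
for n in S:
  for k,(u,v) in seed[n].items(): print(n,k,C[n][v,u].round(0))
dims={'L':(33,58,22,86,110),'M':(27,50,18,80,96),'S':(21,40,15.5,67,83),'cL':(33,58,25,90,112),'cS':(21,40,18.5,70,84)}
for k,(r,zt,rn,z0,z1) in dims.items():
  for n in S:
    u,v=seed[n][k]; c0=C[n][v,u,:2]
    Q=C[n].reshape(-1,3); Q=Q[np.hypot(*(Q[:,:2]-c0).T)<r*1.9]
    # keep seed neighbourhood
    B=Q[(Q[:,2]>8)&(Q[:,2]<zt)]; N=Q[(Q[:,2]>z0)&(Q[:,2]<z1)]
    print(k,n,len(B),[x if np.isscalar(x) else x.round(1) for x in fit(B,r)],len(N),N[:,2].max().round(1) if len(N) else 0,[np.round(x,1) for x in fit(N,rn)] if len(N)>5 else '', 'zmax',Q[:,2].max().round(1))
for n in S:
  Q=C[n].reshape(-1,3)
  for k,ro in (('CL',45),('CM',39),('CS',33)):
    u,v=seed[n][k]; c0=C[n][v,u,:2]
    q=Q[(np.hypot(*(Q[:,:2]-c0).T)<ro+10)&(Q[:,2]>28)&(Q[:,2]<35)]
    print(k,n,len(q),[np.round(x,1) for x in fit(q,ro-2)])
  c0=C[n][seed[n]['F'][1],seed[n]['F'][0],:2]
  q=Q[(np.hypot(*(Q[:,:2]-c0).T)<50)&(Q[:,2]>77)&(Q[:,2]<93)]
  print('F',n,len(q),q[:,2].max(),[np.round(x,1) for x in fit(q,28.5)])
print(robot.sense()['time_s'])
E
```

```text
scene L [ 590. -173.   57.]
scene M [601. -39.  53.]
scene S [ 615. -321.   39.]
scene cL [ 455. -189.   48.]
scene cS [ 470. -320.   33.]
scene F [443. -39.  61.]
scene CL [552. 230.   7.]
scene CM [442. 302.   7.]
scene CS [432. 177.   8.]
scene P [ 669. -398.   38.]
side L [ 557. -178.   66.]
side M [573. -41.  62.]
side S [ 594. -319.   49.]
side cL [ 422. -180.   70.]
side cS [ 451. -322.   46.]
side F [466. -40.  61.]
side CL [569. 230.   6.]
side CM [456. 299.  12.]
side CS [449. 179.  10.]
side P [ 654. -400.   45.]
L scene 398 [array([ 573.6, -202.8]), np.float64(0.7244115893154444)] 232 109.9 [array([ 574.4, -201.5]), np.float64(1.9)] zmax 113.0
L side 250 [array([ 574.9, -202.6]), np.float64(1.4324816790942023)] 139 110.0 [array([ 573.9, -201.5]), np.float64(2.3)] zmax 116.9
M scene 304 [array([586.5, -61.4]), np.float64(0.6583772238986789)] 154 96.0 [array([587.1, -60. ]), np.float64(2.0)] zmax 99.8
M side 174 [array([587.4, -61.1]), np.float64(1.2659504300169893)] 85 95.9 [array([587., -59.]), np.float64(1.9)] zmax 103.6
S scene 149 [array([ 606., -340.]), np.float64(0.7
[... 501 characters left out ...]
, -338.4]), np.float64(0.8452121600394413)] 70 84.0 [array([ 457.8, -338.2]), np.float64(1.2)] zmax 87.4
cS side 57 [array([ 459. , -338.2]), np.float64(1.6067977904992006)] 43 84.0 [array([ 458.2, -338.4]), np.float64(1.3)] zmax 92.3
CL scene 229 [array([564.2, 237.1]), np.float64(1.2)]
CM scene 200 [array([454.2, 305.9]), np.float64(1.1)]
CS scene 99 [array([445. , 186.9]), np.float64(1.2)]
F scene 178 88.92234807265538 [array([456.9, -24. ]), np.float64(0.8)]
CL side 144 [array([563.2, 238.2]), np.float64(1.2)]
CM side 141 [array([453.6, 307.7]), np.float64(1.2)]
CS side 102 [array([444.2, 187.7]), np.float64(1.2)]
F side 139 91.92255504372793 [array([456.7, -23.3]), np.float64(1.2)]
0.25
```

View pics/crop1.png

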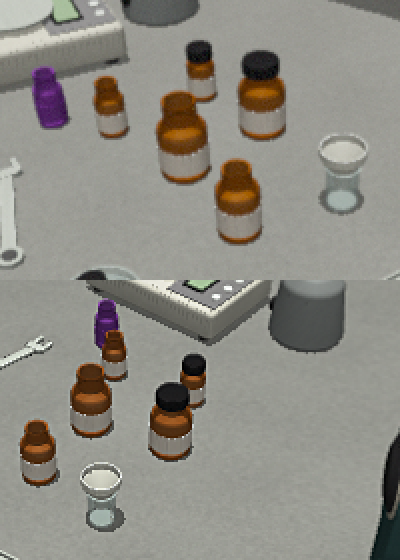

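Both views agree with the sizes given, to about 1 mm. The crop shows that three amber bottles are open, two carry black caps and one is purple. Next I'll check obstacle heights along the path and the tool's axes.

```bash
cat > go.py <<'E'
# usage: go.py x y z jawdeg  -> tool-axes shift (m) and turn for that TCP target
import sys
from h import *
st=robot.sense(); p=np.array(st['tool_pos']); M=R.from_euler('xyz',st['ee_rot']).as_matrix()
def rel(x,y,z,deg):
    a=np.radians(deg); X=np.array([0,0,-1.]); Y=np.array([np.cos(a),np.sin(a),0])
    D=np.c_[X,Y,np.cross(X,Y)]
    return R.from_matrix(M.T@D).as_rotvec().round(3), (M.T@(np.array([x,y,z])-p)/1000).round(4)
print('t',round(st['time_s'],2),'p',p.round(1),'F',np.round(st['contact_force'],1),'g',round(st['grip_width'],3),'jawdeg',np.degrees(np.arctan2(M[1,1],M[0,1])).round(2),'tilt',np.degrees(np.arccos(min(1,-M[2,0]))).round(2))
if __name__=='__main__':
    v=list(map(float,sys.argv[1:]))
    for i in range(0,len(v),4):
        t,s=rel(*v[i:i+4]); print(v[i:i+4],'turn',t,'shift',s,'dist',np.linalg.norm(s).round(3))
E
python3 - <<'E'
from h import *
Q=np.vstack([cloud(snap(n)).reshape(-1,3) for n in("scene","side")])
print('rows x0.., cols y -750..')
for x in range(0,850,50):
    print(x,[int(np.percentile(q,98)) if len(q:=Q[(Q[:,0]>=x)&(Q[:,0]<x+50)&(Q[:,1]>=y)&(Q[:,1]<y+50)&(Q[:,2]>-20)&(Q[:,2]<900),2])>4 else -1 for y in range(-750,100,50)])
E
python3 go.py 160 -630 231 -90 160 -630 231 0 160 -630 231 90
```

```text
rows x0.., cols y -750..
0 [0, 1, 0, 1, 0, 1, 1, 2, 0, 1, 1, 696, 695, 604, 501, 405, 349]
50 [264, 0, 0, 1, 1, 1, 1, 1, 0, 1, 1, 684, 684, 538, 405, 366, 330]
100 [229, 8, 506, 499, 6, 6, 5, 4, 5, 5, 5, 5, 5, 4, 10, 10, 4]
150 [6, 337, 505, 504, 7, 5, 5, 6, 6, 5, 5, 5, 4, 4, 4, 5, 4]
200 [7, 7, 471, 7, 6, 6, 6, 5, 5, 5, 5, 5, 5, 5, 4, 4, 5]
250 [7, 8, 52, 7, 6, 5, 5, 6, 6, 6, 5, 6, 4, 5, 4, 4, 5]
300 [7, 5, 160, 128, 7, 6, 6, 6, 7, 5, 5, 4, 5, 5, 4, 5, 4]
350 [169, -1, 161, 150, 7, 6, 5, 6, 6, 6, 5, 5, 6, 5, 4, 4, 4]
400 [175, 4, 123, 112, 7, 6, 7, 8, 87, 7, 118, 114, 6, 73, 87, 80, 5]
450 [9, 75, 77, 76, 73, 60, 4, 86, 88, 1, 115, 109, 5, 85, 86, 85, 5]
500 [-1, 78, 80, 79, 76, 67, 6, 6, 6, 6, 74, 76, 6, 5, 6, 5, 4]
550 [72, 87, 90, 89, 75, 7, 6, 66, 82, 5, 115, 111, 5, 99, 96, 4, 5]
600 [73, 90, 90, 90, 72, 6, 82, 83, 83, 1, 71, 71, 1, 97, 71, 4, 5]
650 [74, 87, 89, 86, 70, 7, 85, 79, 6, 6, 6, 5, 5, 5, 5, 14, 5]
700 [75, 73, 74, 74, 68, 5, 6, 7, 7, 6, 6, 5, 5, 17, 18, 18, 5]
750 [65, 71, 73, 73, 64, 7, 6, 9, 11, 10, 7, 5, 13, 21, 20, 17, 17]
800 [7, 5, 5, 7, 7, 7, 6, 5, 5, 6, 10, 11, 5, 16, 17, 57, 79]
t 0.35 p [ 160.6 -629.7  231.1] F [-0.6 -0.  -0.3] g 1.001 jawdeg -75.69 tilt 0.02
[160.0, -630.0, 231.0, -90.0] turn [0.25 0.   0.  ] shift [0.0001 0.0001 0.0006] dist 0.001
[160.0, -630.0, 231.0, 0.0] turn [-1.321 -0.     0.   ] shift [0.0001 0.0001 0.0006] dist 0.001
[160.0, -630.0, 231.0, 90.0] turn [-2.892e+00 -1.000e-03  0.000e+00] shift [0.0001 0.0001 0.0006] dist 0.001
```

```bash
python3 go.py 360 -500 231 -90  480 -420 231 -90
```

```text
t 0.35 p [ 160.6 -629.7  231.1] F [-0.6 -0.  -0.3] g 1.001 jawdeg -75.69 tilt 0.02
[360.0, -500.0, 231.0, -90.0] turn [0.25 0.   0.  ] shift [ 1.000e-04 -7.640e-02 -2.253e-01] dist 0.238
[480.0, -420.0, 231.0, -90.0] turn [0.25 0.   0.  ] shift [ 1.000e-04 -1.243e-01 -3.613e-01] dist 0.382
```

```bash
python3 -m creep '[[[0.1,0,0,0,-0.02,-0.058,1],[0.2,0,0,0,-0.04,-0.115,1],[0.25,0,0,0,-0.058,-0.172,1],[0.25,0,0,0,-0.076,-0.225,1],[0.25,0,0,0,-0.076,-0.225,1]]]'; python3 go.py 606.5 -340 180 -90
```

```text
time_s: 0.98
tool_pos: [365.5, -496.3, 231.2]
ee_rot: [-2.431, 1.568, 0.72]
contact_force: [-0.2, -0.1, 0.2]
grip_width: 1.003
t 0.97 p [ 365.5 -496.3  231.2] F [-0.2 -0.1  0.2] g 1.003 jawdeg -89.46 tilt 0.18
[606.5, -340.0, 180.0, -90.0] turn [ 0.009 -0.002  0.002] shift [ 0.0521 -0.1539 -0.2423] dist 0.292
```

```bash
python3 -m creep '[[[0.009,0,0,0.01,-0.031,-0.048,1],[0.009,0,0,0.02,-0.062,-0.097,1],[0.009,0,0,0.03,-0.092,-0.145,1],[0.009,0,0,0.042,-0.123,-0.194,1],[0.009,0,0,0.052,-0.154,-0.242,1]]]'; python3 go.py 606.5 -340 180 -90
```

```text
time_s: 1.6
tool_pos: [606.8, -340.2, 179.6]
ee_rot: [-2.534, 1.568, 0.607]
contact_force: [-0.3, -0.8, 0.3]
grip_width: 1.004
t 1.6 p [ 606.8 -340.2  179.6] F [-0.3 -0.8  0.3] g 1.004 jawdeg -90.06 tilt 0.13
[606.5, -340.0, 180.0, -90.0] turn [-0.001 -0.002  0.001] shift [-0.0004 -0.0002  0.0003] dist 0.001
```

```bash
python3 -m creep '[[[0,0,0,0,0,0,1]]]'; python3 go.py 606.5 -340 62 -90
python3 - <<'E'
from h import *
cv2.imwrite('pics/w1.png',snap('wrist')['img'])
E
```

```text
time_s: 1.72
tool_pos: [610.1, -335.1, 178.0]
ee_rot: [-1.99, 1.566, 1.158]
contact_force: [-0.9, -0.5, -0.1]
grip_width: 1.0
t 1.73 p [ 610.1 -335.1  178. ] F [-0.9 -0.5 -0.1] g 1.0 jawdeg -89.63 tilt 0.3
[606.5, -340.0, 62.0, -90.0] turn [ 0.006 -0.002  0.005] shift [0.116  0.0054 0.0039] dist 0.116
```

View pics/w1.png

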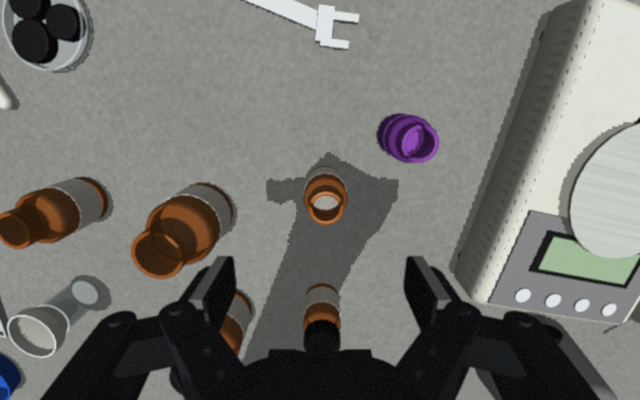

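The wrist view shows the small amber bottle at (325,195), centred between the fingers. The purple one at (408,138) is clear of them. Descending now.

```bash
python3 -m creep '[[[0.006,0,0.005,0.03,0.005,0.004,1],[0.006,0,0.005,0.065,0.005,0.004,1],[0.006,0,0.005,0.1,0.005,0.004,1],[0.006,-0.002,0.005,0.116,0.005,0.004,1],[0.006,-0.002,0.005,0.116,0.005,0.004,1]]]'; python3 go.py 606.5 -340 62 -90
```

```text
time_s: 2.4
tool_pos: [602.5, -344.5, 61.7]
ee_rot: [0.681, 1.567, -2.466]
contact_force: [0.2, 0.6, -0.5]
grip_width: 1.001
t 2.4 p [ 602.5 -344.5   61.7] F [ 0.2  0.6 -0.5] g 1.001 jawdeg -90.31 tilt 0.23
[606.5, -340.0, 62.0, -90.0] turn [-0.005  0.003 -0.003] shift [-0.0003 -0.0045 -0.004 ] dist 0.006
```

```bash
python3 -m creep '[[[-0.005,0,0,0,-0.0045,-0.004,1],[-0.005,0,0,0,-0.0045,-0.004,1],[-0.005,0,0,0,-0.0045,-0.004,0],[-0.005,0,0,0,-0.0045,-0.004,0],[-0.005,0,0,0,-0.0045,-0.004,0]]]'; python3 -m creep '[[[0,0,0,0,0,0,0],[0,0,0,0,0,0,0],[0,0,0,0,0,0,0],[0,0,0,0,0,0,0],[0,0,0,0,0,0,0]]]'; python3 go.py 606.5 -340 62 -90;python3 - <<'E'
from h import *
cv2.imwrite('pics/w2.png',snap('wrist')['img'])
cv2.imwrite('pics/s2.png',cv2.resize(snap('scene')['img'][60:200,150:350],None,fx=3,fy=3))
E
```

```text
time_s: 3.02
tool_pos: [606.5, -340.1, 61.8]
ee_rot: [0.689, 1.567, -2.453]
contact_force: [0.1, 1.0, 1.2]
grip_width: 0.379
time_s: 3.65
tool_pos: [606.6, -340.2, 62.1]
ee_rot: [0.808, 1.567, -2.334]
contact_force: [0.8, -0.2, 4.0]
grip_width: 0.344
t 3.65 p [ 606.6 -340.2   62.1] F [ 0.8 -0.2  4. ] g 0.344 jawdeg -90.03 tilt 0.23
[606.5, -340.0, 62.0, -90.0] turn [-0.     0.003 -0.003] shift [ 0.0001 -0.0002  0.0001] dist 0.0
```

View pics/w2.png

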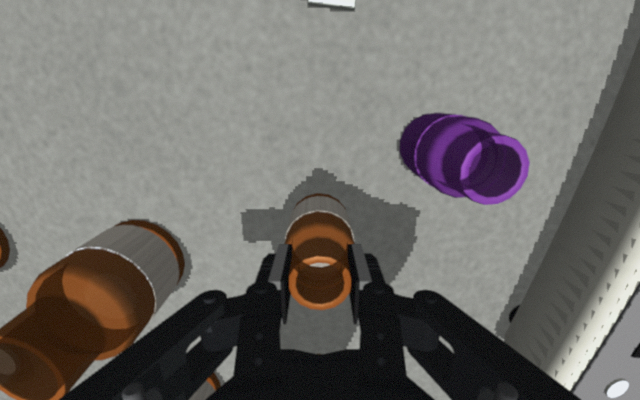

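View pics/s2.png

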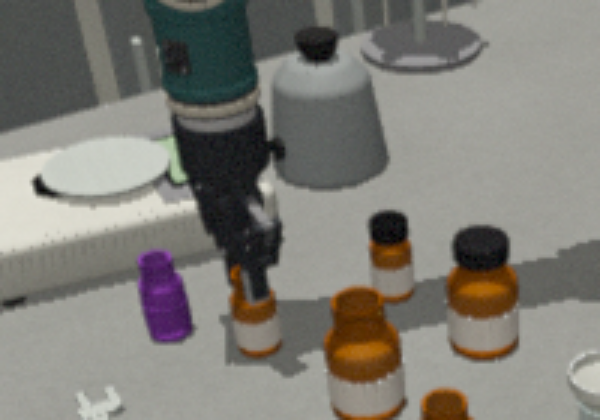

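```bash
python3 -m creep '[[[0,0,0,-0.02,0,0,0],[0,0,0,-0.06,0,0,0],[0,0,0,-0.11,0,0,0],[0,0,0,-0.15,0,0,0],[0,0,0,-0.16,0,0,0]]]'; python3 -m creep '[[[0,0,0,0,0,0,0],[0,0,0,0,0,0,0]]]';python3 go.py 528 -80 222 -90
```

```text
time_s: 4.38
tool_pos: [608.5, -340.4, 226.5]
ee_rot: [2.035, 1.564, -1.107]
contact_force: [-0.1, -0.1, -0.8]
grip_width: 0.342
time_s: 4.62
tool_pos: [607.8, -340.1, 225.1]
ee_rot: [1.742, 1.566, -1.4]
contact_force: [0.5, -0.0, -0.3]
grip_width: 0.348
t 4.62 p [ 607.8 -340.1  225.1] F [ 0.5 -0.  -0.3] g 0.348 jawdeg -90.03 tilt 0.28
[528.0, -80.0, 222.0, -90.0] turn [-0.    -0.001 -0.005] shift [ 0.0018 -0.2601  0.0799] dist 0.272
```

```bash
python3 -m creep '[[[0,0,0,0,-0.03,0.01,0],[0,0,0,0,-0.08,0.025,0],[0,0,0,0,-0.13,0.04,0],[0,0,0,0,-0.18,0.055,0],[0,0,0,0,-0.23,0.07,0]]]';python3 go.py 444.6 187.3 222 -90
```

```text
time_s: 5.25
tool_pos: [536.4, -108.3, 222.4]
ee_rot: [1.138, 1.566, -2.004]
contact_force: [0.8, 1.0, 0.2]
grip_width: 0.343
t 5.25 p [ 536.4 -108.3  222.4] F [0.8 1.  0.2] g 0.343 jawdeg -90.03 tilt 0.26
[444.6, 187.3, 222.0, -90.0] turn [-0.     0.002 -0.004] shift [-0.0006 -0.2956  0.0919] dist 0.31
```

```bash
python3 -m creep '[[[0,0,0,0,-0.058,0.018,0],[0,0,0,0,-0.116,0.036,0],[0,0,0,0,-0.17,0.053,0],[0,0,0,0,-0.22,0.069,0],[0,0,0,0,-0.26,0.081,0]]]';python3 -m creep '[[[0,0,0,0,-0.02,0.006,0],[0,0,0,0,-0.02,0.006,0],[0,0,0,0,-0.02,0.006,0]]]';python3 go.py 444.6 187.3 150 -90
```

```text
time_s: 5.88
tool_pos: [453.7, 153.6, 220.3]
ee_rot: [0.804, 1.565, -2.337]
contact_force: [0.3, 0.3, -1.7]
grip_width: 0.348
time_s: 6.25
tool_pos: [447.7, 172.3, 219.5]
ee_rot: [0.774, 1.563, -2.367]
contact_force: [0.2, -0.2, -0.8]
grip_width: 0.347
t 6.25 p [447.7 172.3 219.5] F [ 0.2 -0.2 -0.8] g 0.347 jawdeg -89.99 tilt 0.45
[444.6, 187.3, 150.0, -90.0] turn [ 0.     0.006 -0.006] shift [ 0.0694 -0.0154  0.0028] dist 0.071
```

```bash
python3 -m creep '[[[0,0.006,-0.006,0.01,-0.015,0.003,0],[0,0.006,-0.006,0.05,-0.015,0.003,0],[0,0.006,-0.006,0.09,-0.015,0.003,0],[0,0.006,-0.006,0.107,-0.015,0.003,0],[0,0.006,-0.006,0.107,-0.015,0.003,0]]]';python3 -m creep '[[[0,0,0,0,0,0,0],[0,0,0,0,0,0,0]]]';python3 go.py 444.6 187.3 71 -90
python3 - <<'E'
from h import *
cv2.imwrite('pics/w3.png',snap('wrist')['img'])
cv2.imwrite('pics/s3.png',cv2.resize(snap('scene')['img'][170:370,320:520],None,fx=3,fy=3))
E
```

```text
time_s: 6.88
tool_pos: [442.8, 186.1, 110.6]
ee_rot: [0.177, 1.567, -2.965]
contact_force: [0.8, -0.4, -0.4]
grip_width: 0.347
time_s: 7.12
tool_pos: [443.3, 186.3, 111.3]
ee_rot: [0.011, 1.569, -3.131]
contact_force: [-0.6, 0.2, 0.2]
grip_width: 0.347
t 7.12 p [443.3 186.3 111.3] F [-0.6  0.2  0.2] g 0.347 jawdeg -90.05 tilt 0.12
[444.6, 187.3, 71.0, -90.0] turn [-0.001  0.002 -0.   ] shift [ 0.0403 -0.001  -0.0014] dist 0.04
```

View pics/s3.png

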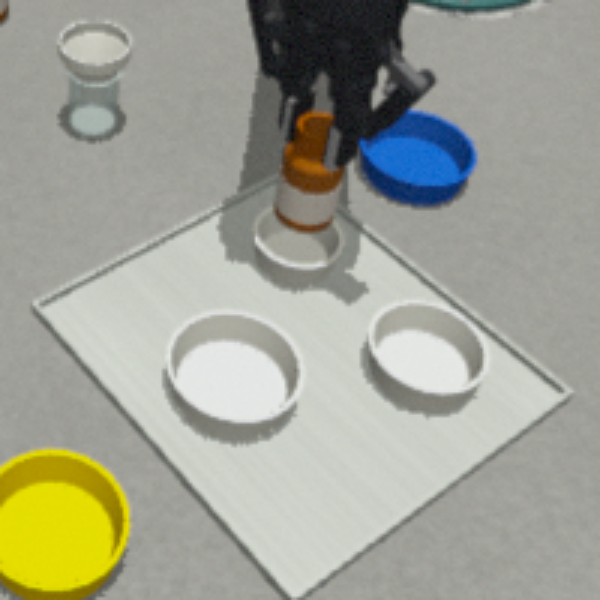

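View pics/w3.png

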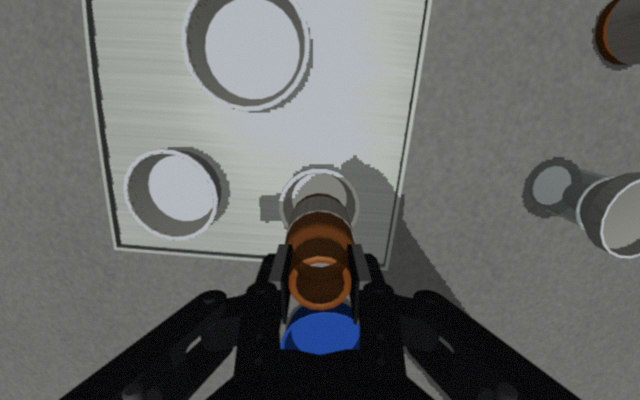

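The bottle is centred over the small cup, at (298,240) in the crop. Lowering it.

```bash
python3 -m creep '[[[0,0,0,0.01,-0.001,-0.0014,0],[0,0,0,0.022,-0.001,-0.0014,0],[0,0,0,0.032,-0.001,-0.0014,0],[0,0,0,0.038,-0.001,-0.0014,0],[0,0,0,0.039,-0.001,-0.0014,0]]]';python3 -m creep '[[[0,0,0,0.001,0,0,0],[0,0,0,0.001,0,0,0]]]';python3 go.py 444.6 187.3 71 -90
```

```text
time_s: 7.85
tool_pos: [444.3, 187.2, 71.7]
ee_rot: [0.144, 1.568, -2.999]
contact_force: [0.1, -0.2, -0.5]
grip_width: 0.346
time_s: 8.1
tool_pos: [444.4, 187.3, 70.8]
ee_rot: [0.124, 1.568, -3.018]
contact_force: [-0.5, -0.1, -0.7]
grip_width: 0.342
t 8.1 p [444.4 187.3  70.8] F [-0.5 -0.1 -0.7] g 0.342 jawdeg -90.03 tilt 0.16
[444.6, 187.3, 71.0, -90.0] turn [-0.001  0.003 -0.   ] shift [-0.0002 -0.     -0.0002] dist 0.0
```

```bash
python3 -m creep '[[[0,0,0,0.001,0,0,0],[0,0,0,0.002,0,0,0],[0,0,0,0.002,0,0,0]]]';python3 go.py 444.6 187.3 71 -90
```

```text
time_s: 8.48
tool_pos: [445.0, 187.4, 69.8]
ee_rot: [0.168, 1.569, -2.974]
contact_force: [-1.5, -0.6, 7.4]
grip_width: 0.345
t 8.47 p [445.  187.4  69.8] F [-1.5 -0.6  7.4] g 0.345 jawdeg -90.04 tilt 0.08
[444.6, 187.3, 71.0, -90.0] turn [-0.001  0.001 -0.   ] shift [-0.0012  0.0001  0.0004] dist 0.001
```

Contact at 69.8 matches the expected 70, so the bottle is on the cup floor. Releasing and rising.

```bash
python3 -m creep '[[[0,0,0,0,0,0,0.5],[0,0,0,0,0,0,0.7],[0,0,0,0,0,0,1],[0,0,0,0,0,0,1],[0,0,0,0,0,0,1]]]';python3 -m creep '[[[0,0,0,-0.03,0,0,1],[0,0,0,-0.08,0,0,1],[0,0,0,-0.13,0,0,1],[0,0,0,-0.15,0,0,1],[0,0,0,-0.15,0,0,1]]]';python3 go.py 530 0 220 -90
python3 - <<'E'
from h import *
cv2.imwrite('pics/s4.png',cv2.resize(snap('scene')['img'][170:370,320:520],None,fx=3,fy=3))
E
```

```text
time_s: 9.1
tool_pos: [445.0, 187.4, 69.8]
ee_rot: [0.169, 1.569, -2.973]
contact_force: [-0.9, 0.5, 0.2]
grip_width: 0.998
time_s: 9.72
tool_pos: [446.1, 187.8, 221.3]
ee_rot: [-2.776, 1.569, 0.365]
contact_force: [0.1, 0.2, -0.0]
grip_width: 0.997
t 9.72 p [446.1 187.8 221.3] F [ 0.1  0.2 -0. ] g 0.997 jawdeg -90.05 tilt 0.12
[530.0, 0.0, 220.0, -90.0] turn [-0.001 -0.002  0.001] shift [ 0.0013  0.1877 -0.0841] dist 0.206
```

View pics/s4.png

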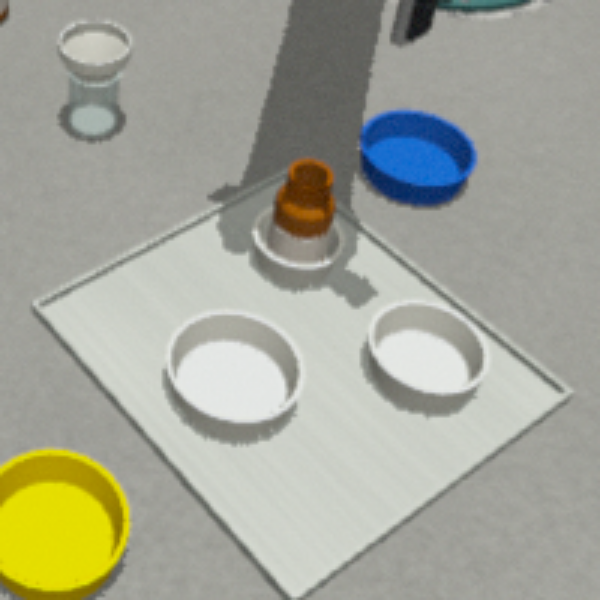

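The small bottle stands upright, well down in the small cup (crop 303,240). Next is the medium bottle at (587,-61).

```bash
python3 -m creep '[[[0,0,0,0,0.04,-0.022,1],[0,0,0,0,0.09,-0.05,1],[0,0,0,0.01,0.14,-0.08,1],[0,0,0,0.02,0.19,-0.107,1],[0,0,0,0.04,0.235,-0.134,1]]]';python3 -m creep '[[[0,0,0,0,0.01,-0.005,1],[0,0,0,0,0.01,-0.005,1],[0,0,0,0,0.01,-0.005,1]]]';python3 go.py 587 -60.8 74 -90
```

```text
time_s: 10.4
tool_pos: [579.3, -49.8, 178.0]
ee_rot: [0.233, 1.569, -2.91]
contact_force: [1.6, 1.3, 1.2]
grip_width: 0.998
time_s: 10.78
tool_pos: [583.7, -57.6, 177.9]
ee_rot: [-0.211, 1.568, 2.932]
contact_force: [0.5, 0.6, 0.2]
grip_width: 0.998
t 10.78 p [583.7 -57.6 177.9] F [0.5 0.6 0.2] g 0.998 jawdeg -89.92 tilt 0.16
[587.0, -60.8, 74.0, -90.0] turn [0.001 0.003 0.001] shift [ 0.1039  0.0033 -0.0036] dist 0.104
```

```bash
python3 -m creep '[[[0,0,0,0.02,0.0033,-0.0036,1],[0,0,0,0.06,0.0033,-0.0036,1],[0,0,0,0.095,0.0033,-0.0036,1],[0,0,0,0.104,0.0033,-0.0036,1],[0,0,0,0.104,0.0033,-0.0036,1]]]';python3 -m creep '[[[0,0,0,0,0,0,1]]]';python3 go.py 587 -60.8 74 -90
python3 - <<'E'
from h import *
cv2.imwrite('pics/w5.png',snap('wrist')['img'])
E
```

```text
time_s: 11.4
tool_pos: [586.9, -60.2, 73.5]
ee_rot: [-0.235, 1.567, 2.909]
contact_force: [1.0, 0.2, -0.1]
grip_width: 1.0
time_s: 11.52
tool_pos: [587.9, -60.1, 74.9]
ee_rot: [-0.574, 1.57, 2.57]
contact_force: [0.4, 0.5, 0.4]
grip_width: 1.001
t 11.53 p [587.9 -60.1  74.9] F [0.4 0.5 0.4] g 1.001 jawdeg -89.86 tilt 0.07
[587.0, -60.8, 74.0, -90.0] turn [0.003 0.001 0.001] shift [0.0009 0.0007 0.0009] dist 0.001
```

View pics/w5.png

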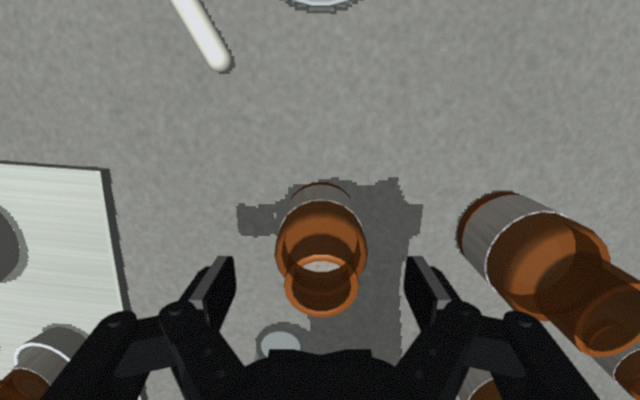

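The medium bottle's mouth is at (321,288), midway between the pads. Closing and lifting.

```bash
python3 -m creep '[[[0,0,0,0.001,0.0007,0.001,0.6],[0,0,0,0.001,0.0007,0.001,0.3],[0,0,0,0.001,0.0007,0.001,0],[0,0,0,0.001,0.0007,0.001,0],[0,0,0,0.001,0.0007,0.001,0]]]'; python3 -m creep '[[[0,0,0,0,0,0,0],[0,0,0,0,0,0,0],[0,0,0,0,0,0,0],[0,0,0,0,0,0,0]]]'; python3 go.py 587 -60.8 74 -90
```

```text
time_s: 12.2
tool_pos: [587.2, -60.8, 74.4]
ee_rot: [-1.227, 1.57, 1.917]
contact_force: [-1.0, 1.0, 5.8]
grip_width: 0.406
time_s: 12.7
tool_pos: [587.3, -60.8, 74.5]
ee_rot: [-1.248, 1.57, 1.896]
contact_force: [-0.1, -0.6, 3.3]
grip_width: 0.395
t 12.7 p [587.3 -60.8  74.5] F [-0.1 -0.6  3.3] g 0.395 jawdeg -89.86 tilt 0.04
[587.0, -60.8, 74.0, -90.0] turn [0.002 0.    0.001] shift [ 0.0005 -0.      0.0003] dist 0.001
```

```bash
python3 -m creep '[[[0,0,0,-0.02,0,0,0],[0,0,0,-0.06,0,0,0],[0,0,0,-0.11,0,0,0],[0,0,0,-0.15,0,0,0],[0,0,0,-0.15,0,0,0]]]'; python3 -m creep '[[[0,0,0,0,0,0,0]]]'; python3 go.py 454 306.8 224 -90
```

```text
time_s: 13.32
tool_pos: [589.5, -60.8, 229.1]
ee_rot: [3.127, 1.563, -0.012]
contact_force: [-0.1, 0.1, -1.0]
grip_width: 0.4
time_s: 13.45
tool_pos: [588.6, -60.9, 228.7]
ee_rot: [3.128, 1.564, -0.011]
contact_force: [-0.3, 0.3, -1.2]
grip_width: 0.405
t 13.45 p [588.6 -60.9 228.7] F [-0.3  0.3 -1.2] g 0.405 jawdeg -89.86 tilt 0.37
[454.0, 306.8, 224.0, -90.0] turn [ 0.003 -0.006 -0.   ] shift [ 0.0038 -0.368   0.1337] dist 0.392
```

```bash
python3 -m creep '[[[0.003,0,0,0,-0.03,0.01,0],[0.003,0,0,0,-0.08,0.03,0],[0.003,0,0,0,-0.13,0.05,0],[0.003,0,0,0,-0.18,0.068,0],[0.003,0,0,0,-0.23,0.086,0]]]';python3 go.py 454 306.8 224 -90
```

```text
time_s: 14.08
tool_pos: [500.6, 170.1, 226.9]
ee_rot: [2.979, 1.566, -0.163]
contact_force: [0.7, 1.1, -1.3]
grip_width: 0.4
t 14.07 p [500.6 170.1 226.9] F [ 0.7  1.1 -1.3] g 0.4 jawdeg -90.03 tilt 0.25
[454.0, 306.8, 224.0, -90.0] turn [-0.001 -0.004 -0.001] shift [ 0.0026 -0.1367  0.0466] dist 0.144
```

```bash
python3 -m creep '[[[0,0,0,0,-0.045,0.016,0],[0,0,0,0,-0.09,0.032,0],[0,0,0,0,-0.125,0.042,0],[0,0,0,0.01,-0.137,0.0466,0],[0,0,0,0.01,-0.137,0.0466,0]]]';python3 -m creep '[[[0,0,0,0,0,0,0],[0,0,0,0,0,0,0]]]';python3 go.py 454 306.8 122 -90
```

```text
time_s: 14.7
tool_pos: [452.9, 306.4, 214.6]
ee_rot: [1.885, 1.568, -1.256]
contact_force: [-0.4, -1.4, -1.4]
grip_width: 0.395
time_s: 14.95
tool_pos: [453.6, 304.8, 214.4]
ee_rot: [1.78, 1.567, -1.363]
contact_force: [-0.6, -0.3, -1.1]
grip_width: 0.402
t 14.95 p [453.6 304.8 214.4] F [-0.6 -0.3 -1.1] g 0.402 jawdeg -90.11 tilt 0.23
[454.0, 306.8, 122.0, -90.0] turn [-0.002 -0.001 -0.004] shift [ 0.0924 -0.0024 -0.0003] dist 0.092
```

```bash
python3 -m creep '[[[0,0,-0.004,0.02,-0.0024,0,0],[0,0,-0.004,0.055,-0.0024,0,0],[0,0,-0.004,0.085,-0.0024,0,0],[0,0,-0.004,0.092,-0.0024,0,0],[0,0,-0.004,0.092,-0.0024,0,0]]]';python3 -m creep '[[[0,0,0,0,0,0,0]]]';python3 go.py 454 306.8 83 -90
python3 - <<'E'
from h import *
cv2.imwrite('pics/s6.png',np.hstack([cv2.resize(snap('scene')['img'][200:340,330:530],None,fx=2,fy=2),cv2.resize(snap('side')['img'][200:340,180:380],None,fx=2,fy=2)]))
E
```

```text
time_s: 15.58
tool_pos: [454.2, 306.6, 122.8]
ee_rot: [-3.025, 1.57, 0.114]
contact_force: [0.0, 0.2, -1.0]
grip_width: 0.406
time_s: 15.7
tool_pos: [455.0, 307.0, 124.1]
ee_rot: [-2.7, 1.567, 0.439]
contact_force: [-0.6, -0.7, -0.6]
grip_width: 0.398
t 15.7 p [455.  307.  124.1] F [-0.6 -0.7 -0.6] g 0.398 jawdeg -90.17 tilt 0.19
[454.0, 306.8, 83.0, -90.0] turn [-0.003 -0.003  0.001] shift [0.0411 0.0003 0.0012] dist 0.041
```

View pics/s6.png

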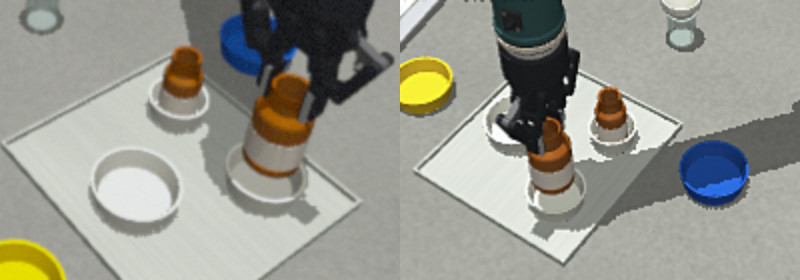

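Both views show the medium bottle above the medium cup (left crop 268,160, right crop 552,175), and the small bottle is well seated. Lowering the medium one.

```bash
python3 -m creep '[[[0,0,0,0.01,0.0003,0.001,0],[0,0,0,0.022,0.0003,0.001,0],[0,0,0,0.032,0.0003,0.001,0],[0,0,0,0.039,0.0003,0.001,0],[0,0,0,0.0395,0.0003,0.001,0]]]';python3 -m creep '[[[0,0,0,0.0015,0,0,0],[0,0,0,0.0025,0,0,0],[0,0,0,0.0025,0,0,0]]]';python3 go.py 454 306.8 83 -90
```

```text
time_s: 16.42
tool_pos: [453.6, 306.5, 83.7]
ee_rot: [-2.832, 1.569, 0.307]
contact_force: [-0.4, 1.0, -0.4]
grip_width: 0.402
time_s: 16.8
tool_pos: [454.2, 306.9, 82.4]
ee_rot: [-2.819, 1.567, 0.32]
contact_force: [-1.0, -1.5, 6.1]
grip_width: 0.397
t 16.8 p [454.2 306.9  82.4] F [-1.  -1.5  6.1] g 0.397 jawdeg -90.16 tilt 0.19
[454.0, 306.8, 83.0, -90.0] turn [-0.003 -0.003  0.001] shift [-0.0006  0.0001  0.0002] dist 0.001
```

Contact came at 82.4, where it was expected (82.5). Releasing and rising.

```bash
python3 -m creep '[[[0,0,0,0,0,0,0.5],[0,0,0,0,0,0,0.7],[0,0,0,0,0,0,1],[0,0,0,0,0,0,1],[0,0,0,0,0,0,1]]]';python3 -m creep '[[[0,0,0,-0.03,0,0,1],[0,0,0,-0.08,0,0,1],[0,0,0,-0.13,0,0,1],[0,0,0,-0.15,0,0,1],[0,0,0,-0.15,0,0,1]]]';python3 go.py 574.2 -202.5 200 -90
```

```text
time_s: 17.42
tool_pos: [454.2, 306.9, 82.3]
ee_rot: [-2.821, 1.568, 0.317]
contact_force: [-0.2, 0.1, 1.0]
grip_width: 1.001
time_s: 18.05
tool_pos: [454.5, 307.3, 233.9]
ee_rot: [-2.721, 1.564, 0.418]
contact_force: [-0.1, -0.9, 0.2]
grip_width: 1.0
t 18.05 p [454.5 307.3 233.9] F [-0.1 -0.9  0.2] g 1.0 jawdeg -90.17 tilt 0.39
[574.2, -202.5, 200.0, -90.0] turn [-0.003 -0.006  0.003] shift [ 0.0332  0.5095 -0.121 ] dist 0.525
```

```bash
python3 -m creep '[[[0,0,0,0,0.05,-0.012,1],[0,0,0,0,0.108,-0.025,1],[0,0,0,0,0.166,-0.04,1],[0,0,0,0,0.224,-0.053,1],[0,0,0,0,0.28,-0.066,1]]]';python3 -m creep '[[[0,0,0,0.01,0.058,-0.014,1],[0,0,0,0.02,0.116,-0.028,1],[0,0,0,0.03,0.17,-0.04,1],[0,0,0,0.03,0.2,-0.048,1],[0,0,0,0.03,0.2,-0.048,1]]]';python3 go.py 574.2 -202.5 79 -90
```

```text
time_s: 18.68
tool_pos: [519.0, 24.9, 231.8]
ee_rot: [-2.546, 1.566, 0.592]
contact_force: [0.6, 0.2, 0.4]
grip_width: 0.999
time_s: 19.3
tool_pos: [565.3, -178.4, 199.0]
ee_rot: [-1.678, 1.569, 1.455]
contact_force: [-0.4, 0.5, 0.3]
grip_width: 1.0
t 19.3 p [ 565.3 -178.4  199. ] F [-0.4  0.5  0.3] g 1.0 jawdeg -90.47 tilt 0.13
[574.2, -202.5, 79.0, -90.0] turn [-0.008 -0.     0.002] shift [ 0.12    0.0243 -0.0091] dist 0.123
```

```bash
python3 -m creep '[[[-0.008,0,0,0.01,0.024,-0.009,1],[-0.008,0,0,0.03,0.024,-0.009,1],[-0.008,0,0,0.04,0.024,-0.009,1],[-0.008,0,0,0.04,0.024,-0.009,1],[-0.008,0,0,0.04,0.024,-0.009,1]]]';python3 go.py 574.2 -202.5 80 -90
python3 - <<'E'
from h import *
cv2.imwrite('pics/w7.png',snap('wrist')['img'])
E
```

```text
time_s: 19.92
tool_pos: [574.5, -201.6, 159.5]
ee_rot: [-2.001, 1.568, 1.141]
contact_force: [1.1, -0.9, -0.2]
grip_width: 1.0
t 19.93 p [ 574.5 -201.6  159.5] F [ 1.1 -0.9 -0.2] g 1.0 jawdeg -89.96 tilt 0.14
[574.2, -202.5, 80.0, -90.0] turn [ 0.001 -0.001  0.002] shift [0.0795 0.001  0.0003] dist 0.08
```

View pics/w7.png

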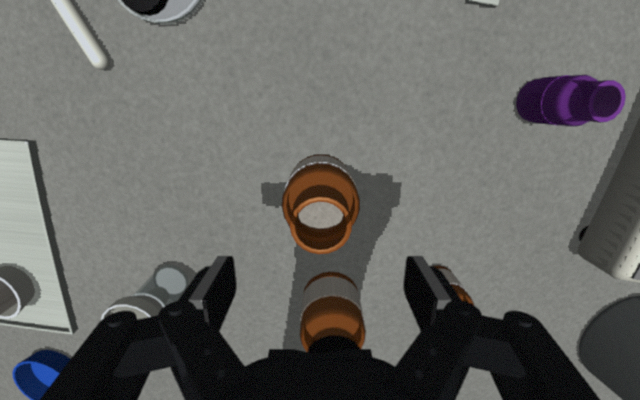

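The large open bottle's mouth (321,224) is centred between the fingers. Capped_large (333,310) is behind and clear. Descending and gripping.

```bash
python3 -m creep '[[[0,0,0,0.02,0.001,0,1],[0,0,0,0.05,0.001,0,1],[0,0,0,0.074,0.001,0,1],[0,0,0,0.0795,0.001,0,1],[0,0,0,0.0795,0.001,0,1]]]';python3 -m creep '[[[0,0,0,0,0,0,1]]]';python3 go.py 574.2 -202.5 80 -90
```

```text
time_s: 20.6
tool_pos: [574.6, -202.7, 79.9]
ee_rot: [-1.992, 1.568, 1.15]
contact_force: [0.4, -0.5, -0.7]
grip_width: 1.001
time_s: 20.72
tool_pos: [575.4, -202.9, 80.9]
ee_rot: [-2.6, 1.568, 0.542]
contact_force: [0.4, -0.4, -0.3]
grip_width: 1.001
t 20.73 p [ 575.4 -202.9   80.9] F [ 0.4 -0.4 -0.3] g 1.001 jawdeg -89.97 tilt 0.18
[574.2, -202.5, 80.0, -90.0] turn [ 0.001 -0.003  0.002] shift [ 0.0009 -0.0004  0.0012] dist 0.002
```

```bash
python3 -m creep '[[[0,0,0,0.001,0,0.001,0.7],[0,0,0,0.001,0,0.001,0.4],[0,0,0,0.001,0,0.001,0],[0,0,0,0.001,0,0.001,0],[0,0,0,0.001,0,0.001,0]]]'; python3 -m creep '[[[0,0,0,0,0,0,0],[0,0,0,0,0,0,0],[0,0,0,0,0,0,0],[0,0,0,0,0,0,0]]]'; python3 go.py 574.2 -202.5 80 -90;  python3 -m creep '[[[0,0,0,-0.02,0,0,0],[0,0,0,-0.06,0,0,0],[0,0,0,-0.11,0,0,0],[0,0,0,-0.15,0,0,0],[0,0,0,-0.15,0,0,0]]]'; python3 -m creep '[[[0,0,0,0,0,0,0]]]'; python3 go.py 563.7 237.7 230 -90
```

```text
time_s: 21.35
tool_pos: [574.8, -203.4, 80.6]
ee_rot: [-2.92, 1.567, 0.222]
contact_force: [-1.4, -1.6, 5.3]
grip_width: 0.5
time_s: 21.85
tool_pos: [574.8, -203.4, 80.6]
ee_rot: [-2.92, 1.567, 0.222]
contact_force: [-0.7, -0.9, 4.6]
grip_width: 0.502
t 21.85 p [ 574.8 -203.4   80.6] F [-0.7 -0.9  4.6] g 0.502 jawdeg -89.98 tilt 0.23
[574.2, -202.5, 80.0, -90.0] turn [ 0.    -0.004  0.001] shift [ 0.0006 -0.0009  0.0006] dist 0.001
time_s: 22.48
tool_pos: [576.2, -203.8, 235.1]
ee_rot: [3.034, 1.56, -0.107]
contact_force: [-0.2, -0.8, -1.8]
grip_width: 0.504
time_s: 22.6
tool_pos: [575.2, -203.3, 234.2]
ee_rot: [3.095, 1.562, -0.046]
contact_force: [0.4, 0.3, -2.8]
grip_width: 0.507
t 22.6 p [ 575.2 -203.3  234.2] F [ 0.4  0.3 -2.8] g 0.507 jawdeg -89.96 tilt 0.52
[563.7, 237.7, 230.0, -90.0] turn [ 0.001 -0.009 -0.   ] shift [ 0.0039 -0.4411  0.0112] dist 0.441
```

Width 0.50 × 85 = 43 mm, against the 44 mm neck, so it's held. Carrying it over; it should touch the cup floor at TCP z 88.6.

```bash
python3 -m creep '[[[0,0,0,0,-0.03,0,0],[0,0,0,0,-0.08,0.002,0],[0,-0.009,0,0,-0.13,0.003,0],[0,-0.009,0,0,-0.18,0.004,0],[0,-0.009,0,0,-0.23,0.006,0]]]';python3 -m creep '[[[0,0,0,0,-0.045,0.001,0],[0,0,0,0,-0.09,0.002,0],[0,0,0,0,-0.13,0.003,0],[0,0,0,0,-0.165,0.004,0],[0,0,0,0,-0.18,0.004,0]]]';python3 go.py 563.7 237.7 220 -90
```

```text
time_s: 23.22
tool_pos: [567.8, 28.3, 232.4]
ee_rot: [0.125, 1.568, -3.016]
contact_force: [1.2, 0.3, -1.4]
grip_width: 0.506
time_s: 23.85
tool_pos: [562.2, 210.5, 230.7]
ee_rot: [0.066, 1.565, -3.071]
contact_force: [0.3, -0.6, -2.3]
grip_width: 0.501
t 23.85 p [562.2 210.5 230.7] F [ 0.3 -0.6 -2.3] g 0.501 jawdeg -89.76 tilt 0.36
[563.7, 237.7, 220.0, -90.0] turn [ 0.004  0.006 -0.   ] shift [ 0.0107 -0.0272 -0.0017] dist 0.029
```

```bash
python3 -m creep '[[[0,0,0,0,0,0,0],[0,0,0,0,0,0,0]]]';python3 go.py 563.7 237.7 135 -90
```

```text
time_s: 24.1
tool_pos: [562.2, 208.5, 230.0]
ee_rot: [0.254, 1.563, -2.886]
contact_force: [0.2, -0.2, -1.7]
grip_width: 0.504
t 24.1 p [562.2 208.5 230. ] F [ 0.2 -0.2 -1.7] g 0.504 jawdeg -89.87 tilt 0.44
[563.7, 237.7, 135.0, -90.0] turn [ 0.002  0.007 -0.002] shift [ 0.0949 -0.0294 -0.0023] dist 0.099
```

```bash
python3 -m creep '[[[0,0.007,-0.002,0.01,-0.029,-0.002,0],[0,0.007,-0.002,0.04,-0.029,-0.002,0],[0,0.007,-0.002,0.075,-0.029,-0.002,0],[0,0.007,-0.002,0.094,-0.029,-0.002,0],[0,0.007,-0.002,0.094,-0.029,-0.002,0]]]';python3 -m creep '[[[0,0,0,0,0,0,0]]]';python3 go.py 563.7 237.7 89.5 -90
python3 - <<'E'
from h import *
cv2.imwrite('pics/s8.png',np.hstack([cv2.resize(snap('scene')['img'][200:340,330:530],None,fx=2,fy=2),cv2.resize(snap('side')['img'][200:340,180:380],None,fx=2,fy=2)]))
E
```

```text
time_s: 24.72
tool_pos: [563.0, 235.9, 134.6]
ee_rot: [0.442, 1.567, -2.698]
contact_force: [0.3, 0.5, -2.6]
grip_width: 0.506
time_s: 24.85
tool_pos: [564.0, 236.0, 136.0]
ee_rot: [0.52, 1.57, -2.622]
contact_force: [-0.6, -0.3, -2.0]
grip_width: 0.504
t 24.85 p [564. 236. 136.] F [-0.6 -0.3 -2. ] g 0.504 jawdeg -89.98 tilt 0.06
[563.7, 237.7, 89.5, -90.0] turn [ 0.     0.001 -0.001] shift [ 0.0465 -0.0017  0.0003] dist 0.047
```

View pics/s8.png

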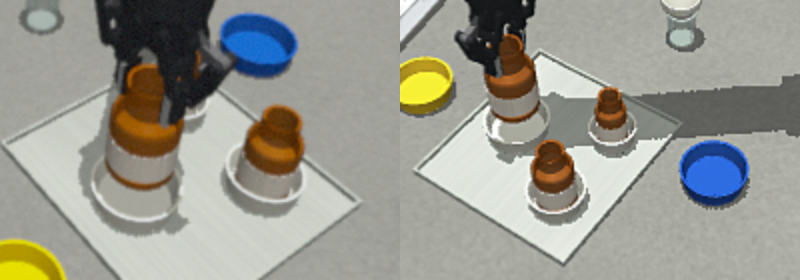

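The large bottle is over the large cup in both views (145,150 and 513,100), and the medium bottle is seated upright. Lowering.

```bash
python3 -m creep '[[[0,0,0,0.01,-0.0015,0,0],[0,0,0,0.024,-0.0015,0,0],[0,0,0,0.036,-0.0015,0,0],[0,0,0,0.044,-0.0015,0,0],[0,0,0,0.045,-0.0015,0,0]]]';python3 -m creep '[[[0,0,0,0.0015,0,0,0],[0,0,0,0.0025,0,0,0],[0,0,0,0.0025,0,0,0]]]';python3 go.py 563.7 237.7 88.5 -90
```

```text
time_s: 25.58
tool_pos: [563.4, 237.1, 90.0]
ee_rot: [0.527, 1.568, -2.614]
contact_force: [0.2, -0.8, -3.4]
grip_width: 0.503
time_s: 25.95
tool_pos: [563.9, 237.4, 88.7]
ee_rot: [0.758, 1.569, -2.383]
contact_force: [-1.5, 0.3, 4.4]
grip_width: 0.503
t 25.95 p [563.9 237.4  88.7] F [-1.5  0.3  4.4] g 0.503 jawdeg -89.98 tilt 0.08
[563.7, 237.7, 88.5, -90.0] turn [ 0.     0.001 -0.001] shift [ 0.0002 -0.0003  0.0002] dist 0.0
```

```bash
python3 -m creep '[[[0,0,0,0,0,0,0.6],[0,0,0,0,0,0,0.8],[0,0,0,0,0,0,1],[0,0,0,0,0,0,1],[0,0,0,0,0,0,1]]]';python3 -m creep '[[[0,0,0,-0.03,0,0,1],[0,0,0,-0.08,0,0,1],[0,0,0,-0.12,0,0,1],[0,0,0,-0.14,0,0,1],[0,0,0,-0.14,0,0,1]]]';python3 go.py 456.8 -23.7 200 -90
```

```text
time_s: 26.58
tool_pos: [563.9, 237.4, 88.6]
ee_rot: [0.716, 1.569, -2.426]
contact_force: [-0.4, -0.8, -0.4]
grip_width: 1.0
time_s: 27.2
tool_pos: [564.9, 238.0, 230.3]
ee_rot: [-2.974, 1.568, 0.168]
contact_force: [0.9, 0.3, -0.3]
grip_width: 1.002
t 27.2 p [564.9 238.  230.3] F [ 0.9  0.3 -0.3] g 1.002 jawdeg -89.98 tilt 0.14
[456.8, -23.7, 200.0, -90.0] turn [ 0.    -0.002  0.   ] shift [0.0299 0.2617 0.1083] dist 0.285
```

```bash
python3 -m creep '[[[0,0,0,0,0.05,0.02,1],[0,0,0,0,0.1,0.04,1],[0,0,0,0.01,0.155,0.065,1],[0,0,0,0.02,0.21,0.087,1],[0,0,0,0.04,0.255,0.105,1]]]';python3 -m creep '[[[0,0,0,0,0.01,0.004,1],[0,0,0,0,0.01,0.004,1],[0,0,0,0,0.01,0.004,1]]]'
cat > chk.py <<'E'
from meas import *
S={n:snap(n) for n in("scene","side")}
for n in S:
  C=cloud(S[n]); Q=C.reshape(-1,3)
  for k,c0,rn,z0,z1 in (('F',(456.8,-23.7),28.5,77,93),('L',(564,237.4),22,92,119),('M',(454,306.8),18,88,105),('S',(445,187.4),15.5,76,91)):
    q=Q[(np.hypot(*(Q[:,:2]-c0).T)<rn*1.7)&(Q[:,2]>z0)&(Q[:,2]<z1+8)]
    if len(q)>5: print(n,k,len(q),[np.round(x,1) for x in fit(q,rn)],'ztop',np.percentile(q[:,2],97).round(1))
img=[cv2.resize(S['scene']['img'][160:330,320:520],None,fx=2,fy=2),cv2.resize(S['side']['img'][170:340,180:380],None,fx=2,fy=2)]
import sys; cv2.imwrite('pics/'+sys.argv[1],np.hstack(img))
E
python3 chk.py s9.png; python3 go.py 456.8 -23.7 56 -90
python3 - <<'E'
from h import *
cv2.imwrite('pics/w9.png',snap('wrist')['img'])
E
```

```text
time_s: 27.82
tool_pos: [458.7, -19.3, 188.8]
ee_rot: [3.108, 1.569, -0.034]
contact_force: [0.3, -1.5, -0.4]
grip_width: 0.999
time_s: 28.2
tool_pos: [455.5, -27.7, 189.0]
ee_rot: [-2.916, 1.568, 0.227]
contact_force: [-0.4, 0.8, 0.6]
grip_width: 1.0
scene F 179 [array([457.3, -24. ]), np.float64(0.9)] ztop 87.2
scene L 544 [array([563.8, 237.8]), np.float64(2.0)] ztop 120.1
scene M 312 [array([455.4, 306.4]), np.float64(2.1)] ztop 106.6
scene S 183 [array([445.7, 187.8]), np.float64(2.1)] ztop 92.6
side F 142 [array([456.5, -23.6]), np.float64(1.1)] ztop 91.2
side L 280 [array([562.2, 239.3]), np.float64(1.9)] ztop 122.7
side M 167 [array([453.8, 308. ]), np.float64(2.0)] ztop 110.0
side S 127 [array([444.8, 188.8]), np.float64(2.0)] ztop 95.0
t 28.3 p [455.4 -27.8 189.1] F [ 0.   0.2 -0.8] g 0.999 jawdeg -89.91 tilt 0.16
[456.8, -23.7, 56.0, -90.0] turn [ 0.002 -0.003  0.   ] shift [ 0.1331 -0.004  -0.0011] dist 0.133
```

View pics/s9.png

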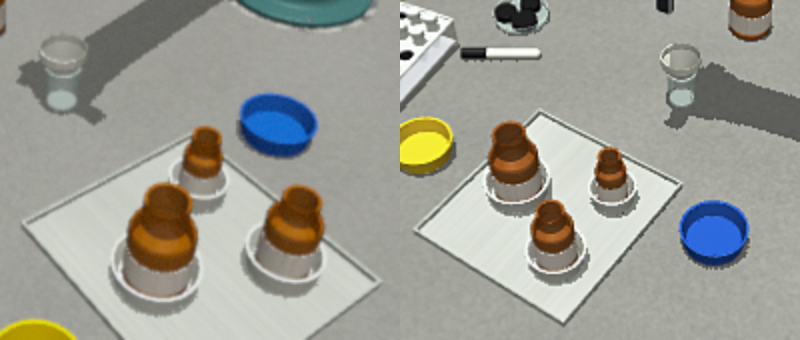

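View pics/w9.png

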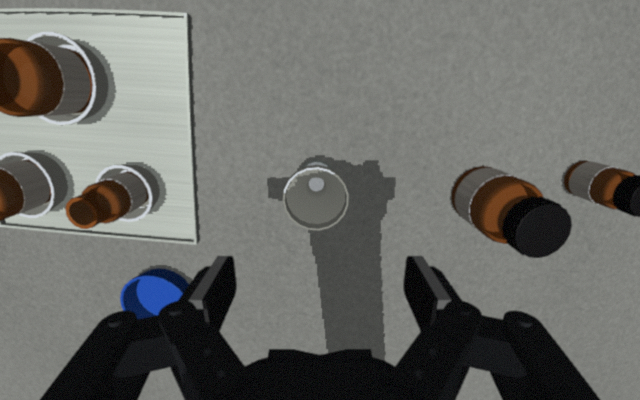

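All three bottles are upright in their cups with tops at about 120, 106 and 92 mm, as they should be. The funnel in the wrist view at (316,198) is about 4 mm off centre, so I'll correct that while descending to the rim band.

```bash
python3 -m creep '[[[0,0,0,0.02,-0.004,-0.0012,1],[0,0,0,0.06,-0.004,-0.0012,1],[0,0,0,0.1,-0.004,-0.0012,1],[0,0,0,0.13,-0.004,-0.0012,1],[0,0,0,0.13,-0.004,-0.0012,1]]]';python3 -m creep '[[[0,0,0,0,0,0,1],[0,0,0,0,0,0,1]]]';python3 go.py 456.8 -23.8 59 -90
```

```text
time_s: 28.98
tool_pos: [455.4, -23.1, 57.4]
ee_rot: [-0.399, 1.569, 2.745]
contact_force: [0.1, -0.4, 0.9]
grip_width: 1.001
time_s: 29.22
tool_pos: [456.4, -22.8, 58.6]
ee_rot: [-2.069, 1.57, 1.076]
contact_force: [-0.5, -1.0, 0.5]
grip_width: 1.002
t 29.23 p [456.4 -22.8  58.6] F [-0.5 -1.   0.5] g 1.002 jawdeg -89.81 tilt 0.05
[456.8, -23.8, 59.0, -90.0] turn [ 0.003 -0.     0.001] shift [-0.0004  0.001  -0.0004] dist 0.001
```

```bash
python3 -m creep '[[[0.003,0,0,0,0.001,0,0.9],[0.003,0,0,0,0.001,0,0.8],[0.003,0,0,0,0.001,0,0.7],[0.003,0,0,0,0.001,0,0.6],[0.003,0,0,0,0.001,0,0.5]]]'; python3 -m creep '[[[0,0,0,0,0,0,0.4],[0,0,0,0,0,0,0],[0,0,0,0,0,0,0],[0,0,0,0,0,0,0]]]'; python3 go.py 456.8 -23.8 59 -90
python3 - <<'E'
from h import *
cv2.imwrite('pics/w10.png',np.vstack([cv2.resize(snap('wrist')['img'],None,fx=.6,fy=.6),cv2.resize(snap('side')['img'][150:270,224:416],None,fx=2,fy=2)]))
E
```

```text
time_s: 29.85
tool_pos: [456.6, -23.8, 58.7]
ee_rot: [-2.254, 1.57, 0.888]
contact_force: [-0.2, 0.3, 2.7]
grip_width: 0.67
time_s: 30.35
tool_pos: [456.6, -23.9, 58.7]
ee_rot: [-2.302, 1.57, 0.84]
contact_force: [0.3, -0.8, 1.4]
grip_width: 0.667
t 30.35 p [456.6 -23.9  58.7] F [ 0.3 -0.8  1.4] g 0.667 jawdeg -89.98 tilt 0.06
[456.8, -23.8, 59.0, -90.0] turn [ 0.    -0.001  0.001] shift [-0.0003 -0.0001 -0.0002] dist 0.0
```

View pics/w10.png

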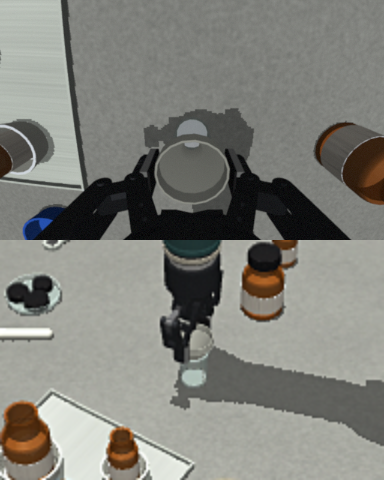

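The pads hold the rim at 57 mm. Lifting slowly, then checking that the beaker stayed behind.

```bash
python3 -m creep '[[[0,0,0,-0.006,0,0,0],[0,0,0,-0.016,0,0,0],[0,0,0,-0.03,0,0,0],[0,0,0,-0.05,0,0,0],[0,0,0,-0.075,0,0,0]]]';python3 -m creep '[[[0,0,0,-0.03,0,0,0],[0,0,0,-0.06,0,0,0],[0,0,0,-0.075,0,0,0],[0,0,0,-0.075,0,0,0],[0,0,0,-0.075,0,0,0]]]'; python3 go.py 563.9 237.6 215 -90
python3 - <<'E'
from h import *
cv2.imwrite('pics/w11.png',np.vstack([cv2.resize(snap('wrist')['img'],None,fx=.6,fy=.6),cv2.resize(snap('side')['img'][130:250,224:416],None,fx=2,fy=2)]))
E
```

```text
time_s: 31.08
tool_pos: [456.4, -23.9, 135.0]
ee_rot: [-2.227, 1.57, 0.915]
contact_force: [-0.6, -0.5, 0.3]
grip_width: 0.668
time_s: 31.7
tool_pos: [455.6, -24.0, 209.1]
ee_rot: [-0.656, 1.569, 2.486]
contact_force: [0.7, 0.4, -1.4]
grip_width: 0.667
t 31.7 p [455.6 -24.  209.1] F [ 0.7  0.4 -1.4] g 0.667 jawdeg -89.98 tilt 0.08
[563.9, 237.6, 215.0, -90.0] turn [0.    0.001 0.001] shift [-0.0058 -0.2615 -0.1084] dist 0.283
```

View pics/w11.png

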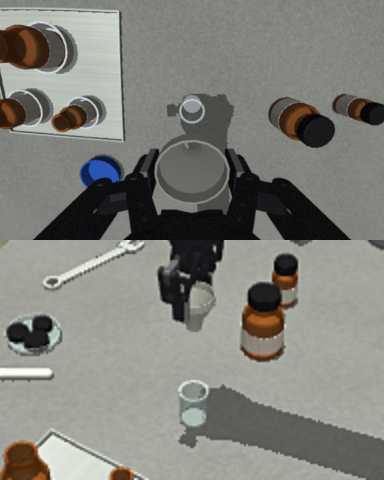

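The funnel is held upright and the beaker is still standing at its place (side crop 193,402). Carrying it to the large bottle.

```bash
python3 -m creep '[[[0,0,0,-0.005,-0.03,-0.012,0],[0,0,0,-0.006,-0.08,-0.033,0],[0,0,0,-0.006,-0.13,-0.054,0],[0,0,0,-0.006,-0.18,-0.075,0],[0,0,0,-0.006,-0.22,-0.091,0]]]';python3 -m creep '[[[0,0,0,0,-0.02,-0.008,0],[0,0,0,0,-0.02,-0.008,0],[0,0,0,0,-0.02,-0.008,0]]]'; python3 go.py 563.7 237.6 165 -90
```

```text
time_s: 32.42
tool_pos: [546.5, 198.3, 213.6]
ee_rot: [-0.266, 1.567, 2.877]
contact_force: [1.2, -0.2, -0.2]
grip_width: 0.668
time_s: 32.8
tool_pos: [554.0, 217.0, 212.6]
ee_rot: [0.079, 1.565, -3.062]
contact_force: [0.1, -0.8, -1.8]
grip_width: 0.667
t 32.8 p [554.  217.  212.6] F [ 0.1 -0.8 -1.8] g 0.667 jawdeg -89.95 tilt 0.31
[563.7, 237.6, 165.0, -90.0] turn [ 0.001  0.005 -0.   ] shift [ 0.0476 -0.0206 -0.01  ] dist 0.053
```

```bash
python3 -m creep '[[[0,0.005,0,0,-0.01,-0.005,0],[0,0.005,0,0.02,-0.0206,-0.01,0],[0,0.005,0,0.04,-0.0206,-0.01,0],[0,0.005,0,0.047,-0.0206,-0.01,0],[0,0.005,0,0.047,-0.0206,-0.01,0]]]';python3 -m creep '[[[0,0,0,0,0,0,0],[0,0,0,0,0,0,0]]]'; python3 go.py 563.7 237.6 122 -90
python3 - <<'E'
from h import *
cv2.imwrite('pics/w12.png',np.hstack([cv2.resize(snap('scene')['img'][180:330,320:470],None,fx=2.6,fy=2.6),cv2.resize(snap('side')['img'][170:320,180:330],None,fx=2.6,fy=2.6)]))
E
```

```text
time_s: 33.42
tool_pos: [563.4, 237.5, 164.6]
ee_rot: [0.44, 1.569, -2.701]
contact_force: [-0.7, -0.8, 0.5]
grip_width: 0.672
time_s: 33.67
tool_pos: [563.7, 237.7, 165.3]
ee_rot: [0.502, 1.57, -2.639]
contact_force: [0.3, 0.7, 0.1]
grip_width: 0.67
t 33.67 p [563.7 237.7 165.3] F [0.3 0.7 0.1] g 0.67 jawdeg -89.96 tilt 0.06
[563.7, 237.6, 122.0, -90.0] turn [ 0.001  0.001 -0.   ] shift [0.0433 0.     0.    ] dist 0.043
```

View pics/w12.png

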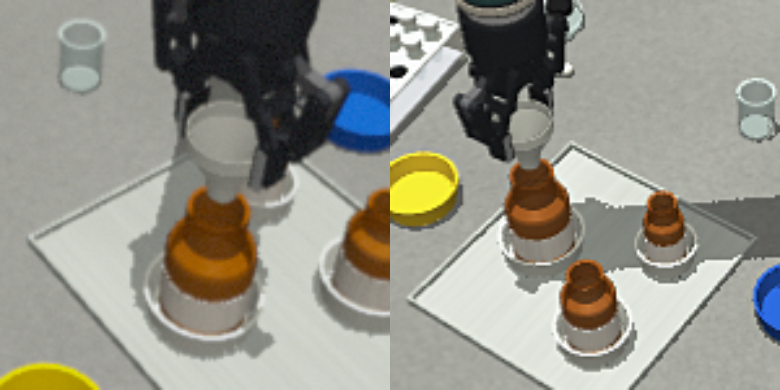

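The stem is above the open mouth in both views (left 225,190, right 530,160), lined up with each bottle's axis. Lowering gently.

```bash
python3 -m creep '[[[0,0,0,0.008,0,0,0],[0,0,0,0.018,0,0,0],[0,0,0,0.028,0,0,0],[0,0,0,0.036,0,0,0],[0,0,0,0.04,0,0,0]]]';python3 -m creep '[[[0,0,0,0,0,0,0],[0,0,0,0.001,0,0,0],[0,0,0,0.001,0,0,0]]]'; python3 go.py 563.7 237.6 122 -90
```

```text
time_s: 34.4
tool_pos: [563.3, 237.4, 124.2]
ee_rot: [0.446, 1.569, -2.695]
contact_force: [0.0, -0.0, 0.2]
grip_width: 0.671
time_s: 34.78
tool_pos: [563.4, 237.6, 123.5]
ee_rot: [0.427, 1.569, -2.714]
contact_force: [-0.1, 0.6, -1.5]
grip_width: 0.672
t 34.77 p [563.4 237.6 123.5] F [-0.1  0.6 -1.5] g 0.672 jawdeg -89.96 tilt 0.1
[563.7, 237.6, 122.0, -90.0] turn [ 0.001  0.002 -0.001] shift [ 0.0015 -0.     -0.0003] dist 0.002
```

```bash
python3 -m creep '[[[0,0,0,0.001,0,0,0],[0,0,0,0.002,0,0,0],[0,0,0,0.002,0,0,0]]]';python3 go.py 563.7 237.6 122 -90
```

```text
time_s: 35.15
tool_pos: [564.0, 237.9, 122.4]
ee_rot: [0.64, 1.571, -2.501]
contact_force: [-0.6, -0.3, 5.3]
grip_width: 0.669
t 35.15 p [564.  237.9 122.4] F [-0.6 -0.3  5.3] g 0.669 jawdeg -89.95 tilt 0.02
[563.7, 237.6, 122.0, -90.0] turn [ 0.001  0.    -0.   ] shift [0.0004 0.0003 0.0003] dist 0.001
```

Contact came at 122.4, against 121.7 expected. Opening gradually.

```bash
python3 -m creep '[[[0,0,0,0,0,0,0.7],[0,0,0,0,0,0,0.74],[0,0,0,0,0,0,0.8],[0,0,0,0,0,0,0.9],[0,0,0,0,0,0,1]]]';python3 -m creep '[[[0,0,0,0,0,0,1],[0,0,0,0,0,0,1]]]';python3 chk.py s13.png
```

```text
time_s: 35.78
tool_pos: [563.9, 237.9, 122.3]
ee_rot: [0.544, 1.57, -2.597]
contact_force: [0.0, -0.6, -1.2]
grip_width: 0.993
time_s: 36.02
tool_pos: [563.9, 237.8, 122.3]
ee_rot: [0.536, 1.57, -2.605]
contact_force: [-0.5, 0.3, 0.4]
grip_width: 1.002
scene L 477 [array([563.2, 237.3]), np.float64(1.5)] ztop 126.3
scene M 314 [array([455.3, 306.4]), np.float64(2.0)] ztop 106.8
scene S 21 [array([443.4, 187.3]), np.float64(0.4)] ztop 89.4
side L 234 [array([562.8, 238.4]), np.float64(1.7)] ztop 125.8
side M 171 [array([453.4, 307.9]), np.float64(1.8)] ztop 109.2
side S 124 [array([444.7, 188.8]), np.float64(1.8)] ztop 95.4
```

View pics/s13.png

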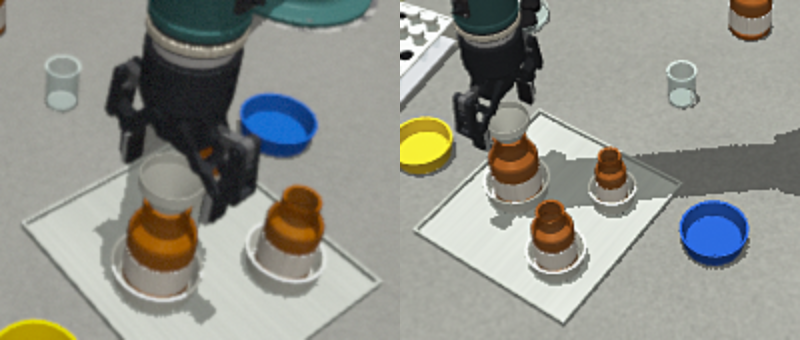

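The funnel sits level in the large bottle's mouth (left 172,180, right 510,122). Rising straight up, then checking everything.

```bash
python3 -m creep '[[[0,0,0,-0.01,0,0,1],[0,0,0,-0.035,0,0,1],[0,0,0,-0.08,0,0,1],[0,0,0,-0.12,0,0,1],[0,0,0,-0.14,0,0,1]]]';python3 -m creep '[[[0,0,0,0,0.04,0,1],[0,0,0,0,0.08,0,1],[0,0,0,0,0.12,0,1],[0,0,0,0,0.15,0,1],[0,0,0,0,0.15,0,1]]]'; python3 -m creep '[[[0,0,0,0,0,0,1],[0,0,0,0,0,0,1],[0,0,0,0,0,0,1],[0,0,0,0,0,0,1],[0,0,0,0,0,0,1]]]';python3 chk.py s14.png
python3 - <<'E'
from meas import *
for n in("scene","side"):
  s=snap(n); Q=cloud(s).reshape(-1,3); cv2.imwrite(f'pics/{n}15.png',s['img'])
  d=np.hypot(*(Q[:,:2]-(563.8,237.6)).T)
  q=Q[(d<38)&(Q[:,2]>140)&(Q[:,2]<160)]; print('funnel band',n,len(q),[np.round(x,1) for x in fit(q,28.5)],'top',np.percentile(q[:,2],[90,97]).round(1))
  t=q[(q[:,2]>148)]; 
  if len(t)>10:
    a,*_=np.linalg.lstsq(np.c_[t[:,:2]-t[:,:2].mean(0),np.ones(len(t))],t[:,2],rcond=None); print('slope',a.round(3))
  for k,c,r,z in (('cL',(438,-215),33,58),('cS',(458,-338.4),21,40)):
    B=Q[(np.hypot(*(Q[:,:2]-c).T)<r*1.9)&(Q[:,2]>8)&(Q[:,2]<z)]; print(k,[np.round(x,1) for x in fit(B,r)])
E
```

```text
time_s: 36.75
tool_pos: [564.8, 238.5, 266.0]
ee_rot: [-2.753, 1.567, 0.389]
contact_force: [0.5, 1.0, 0.2]
grip_width: 0.997
time_s: 37.38
tool_pos: [565.3, 85.4, 266.6]
ee_rot: [-3.053, 1.566, 0.084]
contact_force: [0.2, 0.9, -0.7]
grip_width: 1.002
time_s: 38.0
tool_pos: [565.3, 85.7, 266.5]
ee_rot: [-3.044, 1.566, 0.094]
contact_force: [0.3, -0.3, 0.3]
grip_width: 1.002
scene L 475 [array([563.2, 237.4]), np.float64(1.5)] ztop 126.4
scene M 317 [array([455.3, 306.3]), np.float64(1.9)] ztop 106.4
scene S 185 [array([445.5, 187.3]), np.float64(1.8)] ztop 92.2
side L 230 [array([562.9, 238.9]), np.float64(1.8)] ztop 125.8
side M 171 [array([453.6, 308. ]), np.float64(2.0)] ztop 109.5
side S 123 [array([444.5, 188.3]), np.float64(1.9)] ztop 95.2
funnel band scene 343 [array([563.1, 237.2]), np.float64(0.8)] top [150.7 151.2]
slope [0.00000e+00 6.00000e-03 1.49965e+02]
cL [array([ 437.5, -214.9]), np.float64(0.8)]
cS [array([ 457.8, -338.4]), np.float64(1.0)]
funnel band side 182 [array([562.6, 238.5]), np.float64(0.9)] top [152.8 153.9]
slope [-1.00000e-03 -6.00000e-03  1.50953e+02]
cL [array([ 438.5, -214.9]), np.float64(1.4)]
cS [array([ 458.4, -338.6]), np.float64(1.6)]
```

View pics/s14.png

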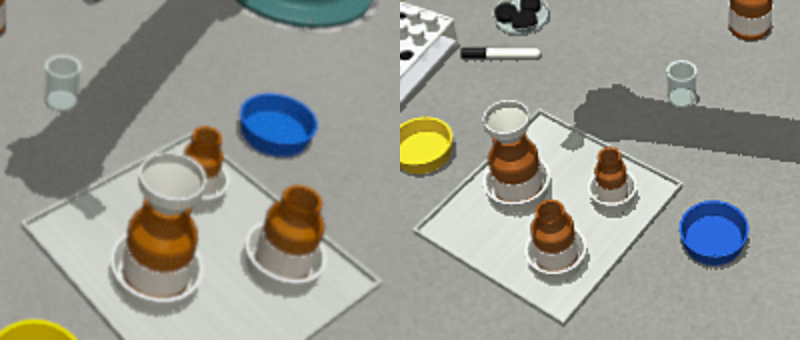

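View pics/scene15.png

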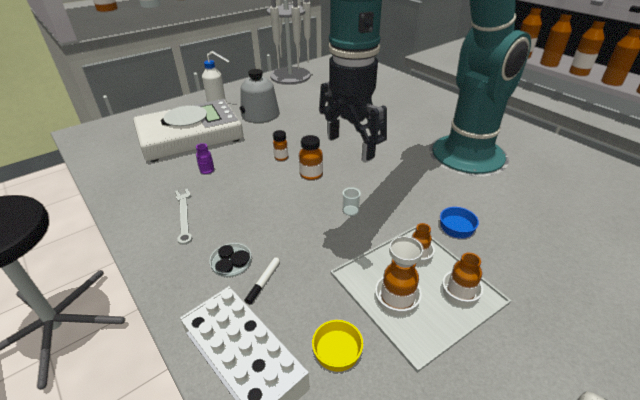

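The funnel's rim is level (slope under 0.01) with its top at about 151 mm, as expected. All three bottles are seated, the capped bottles and the beaker haven't moved, and the robot is clear. Handing in.

```bash
python3 -c "
from rig import order
print(order.sign_off())"
```

```text
the job is handed in; nothing more can be done
None
```

The job is done and handed in at about 38 s of the 106 s allowed. I placed the small, medium and large empty bottles in their matching cups, in that order, then lifted the funnel from the beaker and seated it in the large bottle's mouth.

- **Bottles:** the tops in the last check were near the expected 120, 106 and 92 mm. The scene camera matched to within about 0.5 mm for the medium and small bottles; the large bottle's top I checked before the funnel went in. The side camera read about 3 mm higher throughout, as it did at the start.
- **Funnel:** its rim is level (slope under 0.01), centred over the large bottle to about 1 mm, with its top near 151 mm.
- **Left alone:** the two capped bottles measured within 1 mm of where they started. The beaker and the look-alikes show no movement in the pictures.
- **Forces and disagreements:** the highest force I read was about 7 N, at a set-down. No check failed; the only disagreement was the side camera's height offset.

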